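Change drawers on an interlocked bench chest

TASK

The small three-drawer chest on the bench has an interlock that lets only one drawer out at a time, and one drawer was left standing open. Push that drawer fully home so the others are freed, then pull the other drawer that has a bar pull right out to its stop and let go of it. Keep the drawer with the round knob shut, and do not shift or knock over the conical flask standing beside the chest.

Things in the scene. Friction and masses are not known exactly. Their poses are not given: they have to be found in the camera images.
- chest: Low grey bench chest fixed to the worktop, 324 wide, 135 deep, 90 high. Three equal drawers side by side at 100 mm pitch; fronts 94 wide, 70 high, standing 8 mm ahead of the carcass. Which drawer is in which place varies. Origin: underside, middle of the carcass's front edge; x into the chest, y along its front, z up. On the rear half of its top stand a tape roll and a petri dish, under 20 mm high.
- open_drawer (a joint): Slide of the drawer left open at the start (it has a bar pull). Metres: 0 = fully home, front flush with the other closed drawers; 0.100 = out at its stop. Starts 0.06 to 0.09 out. Stays where it is left: about 2 N of friction and light damping, no spring.
- open_drawer_pull (a point): Middle of the open drawer's bar pull: straight level steel bar 10 mm thick, 64 mm above the worktop (26 below the chest's top), parallel to the front. 68 mm between the centres of its end posts; its centre line is 45 mm out from the front: 40 mm clear behind it, open from above. Axes: x level, square to the front, INTO the chest (shut = +x, open = -x); y along the bar; z up.
- bar_drawer (a joint): Slide of the drawer to be opened: the closed one with a bar pull. Metres: 0 = fully home (start), 0.100 = out at its stop. While another drawer is more than about 8 mm out the interlock blocks this one after some 5 mm of play (do not pull hard then); with the others home it slides freely (about 2 N of friction) and stays where it is left.
- bar_drawer_pull (a point): Middle of the bar pull of the drawer to be opened; bar, sizes and axes as for the other pull (x into the chest, y along the bar, 64 mm above the worktop).
- knob_drawer (a joint): Slide of the third drawer, closed; it has a round steel knob, 28 mm across, reaching 30 mm out from the front, instead of a bar. Metres: 0 = fully home (start). It must stay shut.
- flask: Conical glass flask, 68 mm across its foot, 113 mm high, loose on the worktop to the robot's right of the chest (smaller y). Origin at the centre of its underside, z up its axis. To be left standing where it is.
Things that resemble listed ones, but are neither listed nor needed, are in the scene too. Leave any red look-alike of the flask alone.

How it is judged:
By the outcome, as a careful person would: the job done as asked, in the order asked, and still so for the second after the job is handed in, with the robot touching nothing.
It also fails if it takes over 48 s, if anything falls off the work surface, if the arm or the gripper's body presses on something with over 40 N, if the wrist force passes 120 N, or if a joint passes its speed limit or range.

ROBOT

A 6-joint arm with a two-finger parallel gripper is mounted at the origin on a cart in front of the work surface, level with it; the furniture and walls round the work are solid. World frame = base frame: x ahead of the robot, y to its left, z up, the work surface at z = 0. Lengths are in m, angles in rad, forces in N, time in s.
With the tool pointing down it reaches from about 0.425 to 0.95 m from the base axis. Payload 3.5 kg.
Tool frame: the origin (TCP) lies at the very end of the fingers, on their centre line; the grasp point (between the pads) lies 19 mm behind it (tcp_to_grasp is the distance from the TCP to the grasp point, in m); z points along the fingers, y is the direction in which the jaws open and shut (so a half turn about z gives the same grasp; the last joint's range is limited). The gripper opens to 85 mm and grips with 20 to 120 N. Pads are 22 mm wide; open, the fingers measure 114 mm over their backs; the gripper's body (76 mm by 85 mm) begins 54 mm behind the grasp point. The pads swing forward as they close: fully open they stand 13 mm farther back than shut.
Start: joints at [1.107, 0.286, 1.577, -0, 1.279, -0.15], TCP at [0.208, 0.642, 0.231] pointing down, gripper open.
Joint ranges: [-2.77, 2.77], [-0.9, 2.22], [0.21, 2.48], [-1.53, 4.67], [0.24, 2.81], [-2.84, 2.84]. Speed limits (rad/s): [2.79, 2.79, 3.14, 3.14, 3.14, 3.14].

INTERFACE

Orientations are given as a unit quaternion [x, y, z, w].
In Python, from plant import * gives the robot as it stands. The module is installed in compiled form; this text tells all that it offers.
- The arm moves only by the tool arm_command, never from a script. Its argument "steps" is a list of rows, each a list of 3 entries, a list of its own where there are three numbers: the turn, a rotation vector about the tool's x, y, z in rad, then the shift along the tool's x, y, z in m, then the gripper command: -1 is shut, 1 is fully open, values between are in proportion. A call has 1 to 12 rows; each row is the pose to reach, as a shift and turn from the pose measured when the call began, along the tool's axes at that moment; what a row does not reach only later rows make up. A row lasts 1/8 s, in which the tool goes at most 62.5 mm and 10.7 degrees, less where a joint would pass 70% of its speed; a pose out of reach is approached as far as the arm can. A call with a gripper value outside its range is refused whole. The fingers move at their own pace and stop on an object; "force" is the grip in N (left out, the last holds). Time passes only in rows, so rows that repeat a pose let the fingers close. It gives the time, the measured TCP pose, the force and the opening at its end, in the units of the state.
- get_state(): the state, without advancing time (a new reading comes with each control period).
- read_camera(name): name is "scene" or "top" or "wrist"; returns a dict with "frame" (384x512x3 uint8, red, green, blue), "vfov" (degrees; the focal length in pixels is half the picture's height over the tangent of half this angle, whatever the lens; pixels are square), "cx", "cy" (the principal point, pixels), "dist" ([k1, k2, p1, p2, k3] as OpenCV has them; the pictures are not rectified), "position" and "rotation" of the camera in the world; the wrist camera has in their place "mount" (4x4, takes a point from camera to tool coordinates, whose origin is the TCP and whose axes are the flange's). Camera axes: x right, y up, looking along -z (the intrinsics and any distortion apply to the point x, -y, -z); pixel columns grow to the right and rows downward; lengths in m; the calibration is good to about 2 mm. A picture is of the moment at which its call begins: read the wrist's pose just before it. There is no depth.
- sign_off(): hands the job in, once; it reports no verdict.
The state is a dict: "time": time; "qpos": joint angles; "dq": joint speeds; "joint_efforts": joint torques, N m; "eef_pos": TCP position; "tcp_rot": TCP orientation; "contact_force": force on the tool from outside, world axes, zero at the start; "wrist_torque": the same for the moment, N m; "opening": opening from 0.0 (shut) to 1.0 (fully open).
Only numpy, scipy, OpenCV 4.12 (cv2) and the standard library are available. Lean on these libraries where they do the work, as an engineer would, in place of code of your own. Each camera call takes 0.05 s, during which the arm holds its last target.

## Working session

There is one attempt and no reset: what is moved stays moved. The work goes in short steps, Python scripts to look and compute and a tool call to move; the robot and the scene stay as the last step left them, time stands still between calls to the robot, and variables do not carry over. Pictures are saved under pics/ and viewed, and the job is handed in when it is done.

Besides the shell and the picture viewer there is one more tool, called after ">>>" as name(argument=value, ...) on one line, values as JSON. arm_command: Moves the arm, as the interface text tells. Its arguments: {"type":"object","properties":{"steps":{"type":"array"},"force":{"type":"number"}},"required":["steps"]}

```bash
mkdir -p pics; cat > h.py <<'E'
from plant import *
import numpy as np, cv2
from scipy.spatial.transform import Rotation as R
def K(c):
    f=c["frame"].shape[0]/2/np.tan(np.radians(c["vfov"])/2)
    return np.array([[f,0,c["cx"]],[0,f,c["cy"]],[0,0,1.]])
def pose(c,s=None):
    if "mount" in c:
        T=np.eye(4);T[:3,:3]=R.from_quat(s["tcp_rot"]).as_matrix();T[:3,3]=s["eef_pos"]
        T=T@np.array(c["mount"]);return T[:3,3],T[:3,:3]
    r=np.array(c["rotation"]); 
    r=r.reshape(3,3) if r.size==9 else R.from_quat(r).as_matrix()
    return np.array(c["position"]),r
def ray(c,px,s=None):
    p,r=pose(c,s)
    u=cv2.undistortPoints(np.array([[px]],float),K(c),np.array(c["dist"],float))[0,0]
    d=r@np.array([u[0],-u[1],-1.]);return p,d/np.linalg.norm(d)
def onz(c,px,z,s=None):
    p,d=ray(c,px,s);return p+d*(z-p[2])/d[2]
def tri(*rays):
    A=np.zeros((3,3));b=np.zeros(3)
    for p,d in rays:
        M=np.eye(3)-np.outer(d,d);A+=M;b+=M@p
    x=np.linalg.solve(A,b);return x,[np.linalg.norm((np.eye(3)-np.outer(d,d))@(x-p)) for p,d in rays]
def proj(c,X,s=None):
    p,r=pose(c,s);q=r.T@(np.array(X)-p);q=np.array([q[0],-q[1],-q[2]])
    return cv2.projectPoints(q[None],np.zeros(3),np.zeros(3),K(c),np.array(c["dist"],float))[0][0,0]
def save(c,n): cv2.imwrite("pics/"+n,c["frame"][:,:,::-1])
E
python3 - <<'E'
from h import *
import pickle
s=get_state();print(s)
for n in ["scene","top","wrist"]:
    c=read_camera(n);save(c,n+"0.png");pickle.dump((c,s),open(n+"0.pkl","wb"));print(n,{k:v for k,v in c.items() if k!="frame"})
E
```

```text
{'time': 0.0, 'qpos': array([ 1.10700750e+00,  2.87175365e-01,  1.57822309e+00,  4.08455412e-06,
        1.27856106e+00, -1.50044294e-01]), 'dq': array([ 0.00123097, -0.00169991, -0.00016665,  0.00064736,  0.00062773,
       -0.00079019]), 'joint_efforts': array([ 1.37955474e-03, -4.05973899e+01, -2.92634636e+01, -4.93456344e-05,
        5.67076262e-03, -1.10504467e-05]), 'eef_pos': array([0.20801775, 0.64144639, 0.22991574]), 'tcp_rot': array([ 1.56230125e-01,  9.87719974e-01, -1.12754177e-03, -3.59403791e-04]), 'contact_force': array([ 0.2832139 , -0.79200461,  0.00240434]), 'wrist_torque': array([-0.03502842, -0.01922074, -0.03473938]), 'opening': 0.9952232902756597}
scene {'vfov': 55.04196895551937, 'cx': 257.5291391538266, 'cy': 190.2706444528549, 'dist': array([-0.08868033,  0.        ,  0.        ,  0.        ,  0.        ]), 'position': array([ 0.06702579, -0.2928207 ,  0.74498657]), 'rotation': array([ 0.32628462, -0.14880734, -0.39094666,  0.84767649])}
top {'vfov': 49.405240211441225, 'cx': 249.8127846213051, 'cy': 185.25859843519683, 'dist': array([-0.04228356,  0.        ,  0.        ,  0.        ,  0.        ]), 'position': array([0.33908453, 0.10865681, 1.12502497]), 'rotation': array([-0.06189988,  0.06097638,  0.7085785 , -0.70026195])}
wrist {'vfov': 67.20300184881583, 'cx': 253.90522193265502, 'cy': 200.70783167533403, 'dist': array([0.0255047, 0.       , 0.       , 0.       , 0.       ]), 'mount': array([[-1.13664337e-03,  9.53969129e-01,  2.99902666e-01,
         7.78306986e-02],
       [ 9.99999161e-01,  8.97985482e-04,  9.33609543e-04,
        -1.16449912e-03],
       [ 6.21326443e-04,  2.99903475e-01, -9.53969349e-01,
        -1.42635395e-01],
       [ 0.00000000e+00,  0.00000000e+00,  0.00000000e+00,
         1.00000000e+00]])}
```

View pics/scene0.png

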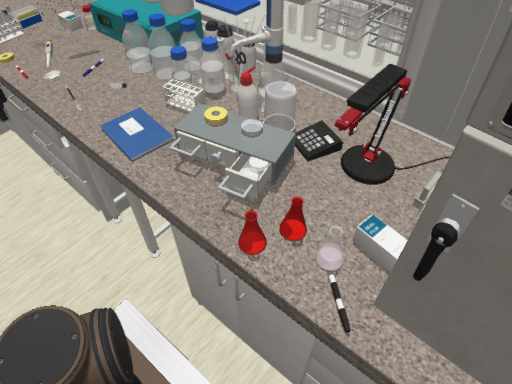

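View pics/top0.png

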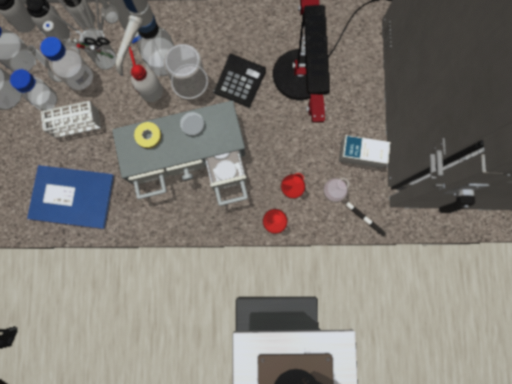

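View pics/wrist0.png

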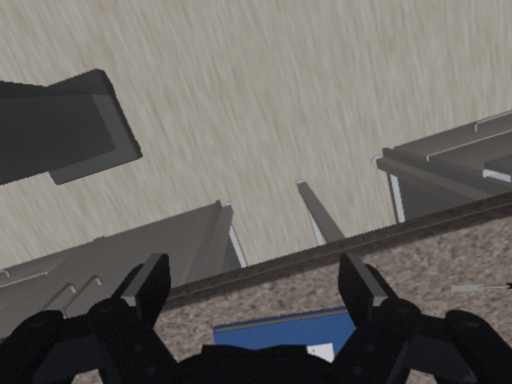

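```bash
python3 - <<'E'
from h import *
import pickle
for n,(x0,y0,x1,y1) in {"scene":(160,95,360,275),"top":(100,90,360,250)}.items():
    c,s=pickle.load(open(n+"0.pkl","rb"))
    k=4 if n=="scene" else 3
    im=cv2.resize(c["frame"][y0:y1,x0:x1,::-1],None,fx=k if n=="top" else 3.3,fy=k if n=="top" else 3.3,interpolation=cv2.INTER_CUBIC)
    cv2.imwrite("pics/%s0c.png"%n,im)
    print(im.shape)
E
```

```text
(594, 660, 3)
(480, 780, 3)
```

View pics/scene0c.png

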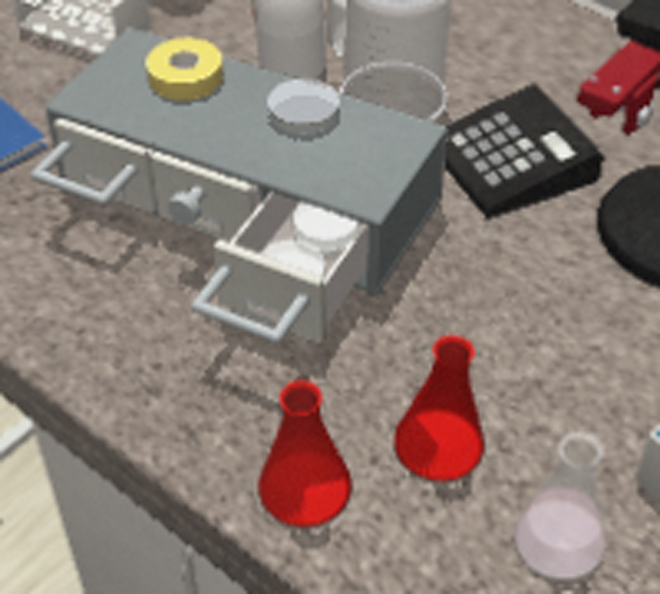

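View pics/top0c.png

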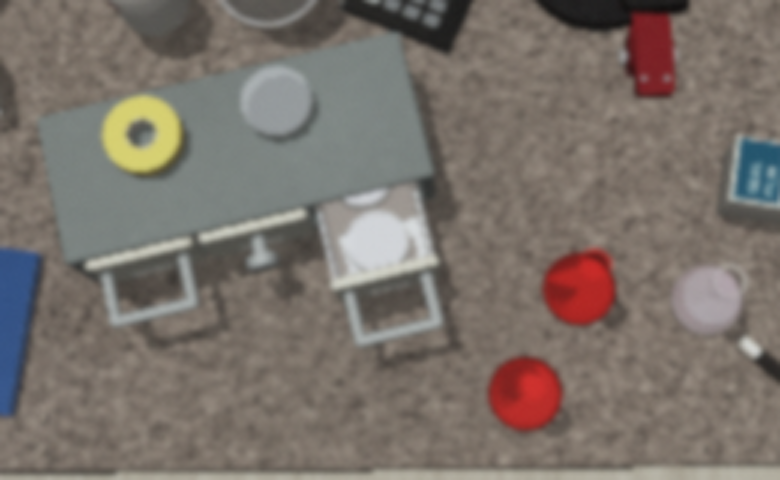

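```bash
python3 - <<'E'
from h import *
import pickle
t,s=pickle.load(open("top0.pkl","rb"));c,_=pickle.load(open("scene0.pkl","rb"))
T=lambda x,y:(100+x/3-.33,90+y/3-.33); S=lambda x,y:(160+x/3.3-.35,95+y/3.3-.35)
pts={"openL":(T(361,338),S(202,302)),"openR":(T(437,322),S(276,330)),"barL":(T(114,320),S(40,173)),"barR":(T(193,301),S(116,192)),"knob":(T(261,258),S(183,205)),
"chFL":(T(70,260),S(50,112)),"chFR":(T(433,178),S(380,222)),"chRR":(T(400,35),S(446,128))}
for n,(a,b) in pts.items():
    x,e=tri(ray(t,a),ray(c,b));z=.09 if n[:2]=="ch" else .064
    print(n,x.round(4),np.round(e,4),"top@z",onz(t,a,z).round(4),"scene@z",onz(c,b,z).round(4))
for n,a,b in [("red1",T(525,395),S(305,485)),("red2",T(578,295),S(440,445)),("flask",T(706,303),S(560,540))]:
    print(n,onz(t,a,.02).round(3),onz(c,b,.02).round(3))
E
```

```text
openL [0.4819 0.1857 0.0658] [0. 0.] top@z [0.4821 0.1859 0.064 ] scene@z [0.483 0.187 0.064]
openR [0.4941 0.1207 0.0709] [0. 0.] top@z [0.4951 0.1208 0.064 ] scene@z [0.4984 0.1249 0.064 ]
barL [0.5007 0.3985 0.0626] [0.0006 0.0006] top@z [0.5001 0.3984 0.064 ] scene@z [0.5003 0.3968 0.064 ]
barR [0.5185 0.3269 0.0693] [0.0044 0.0044] top@z [0.5158 0.3306 0.064 ] scene@z [0.5257 0.3292 0.064 ]
knob [0.5513 0.2733 0.0651] [0.0016 0.0016] top@z [0.5528 0.2725 0.064 ] scene@z [0.5506 0.2751 0.064 ]
chFL [0.5487 0.434  0.0813] [0.0012 0.0012] top@z [0.5479 0.4307 0.09  ] scene@z [0.5414 0.4251 0.09  ]
chFR [0.6158 0.122  0.0914] [0.001 0.001] top@z [0.6153 0.1227 0.09  ] scene@z [0.6179 0.1223 0.09  ]
chRR [0.7434 0.1507 0.0911] [0.0007 0.0007] top@z [0.7444 0.1503 0.09  ] scene@z [0.7439 0.1519 0.09  ]
red1 [0.436 0.044 0.02 ] [0.43  0.037 0.02 ]
red2 [ 0.524 -0.005  0.02 ] [ 0.521 -0.015  0.02 ]
flask [ 0.516 -0.12   0.02 ] [ 0.51  -0.127  0.02 ]
```

```bash
cat >> h.py <<'E'
def plan(pos,yaw,s=None):
    "tool down, tool y at world angle yaw (deg)"
    s=s or get_state();r0=R.from_quat(s["tcp_rot"]);a=np.radians(yaw)
    y=np.array([np.cos(a),np.sin(a),0]);z=np.array([0,0,-1.]);x=np.cross(y,z)
    r1=R.from_matrix(np.c_[x,y,z])
    print("turn",(r0.inv()*r1).as_rotvec().round(4),"shift",r0.inv().apply(np.array(pos)-s["eef_pos"]).round(4))
E
python3 - <<'E'
from h import *
plan((.4885,.153,.17),12.2)
E
```

```text
turn [-1.9000e-03  7.0000e-04  1.0441e+00] shift [-0.4175 -0.3781  0.0608]
```

>>> arm_command(steps=[[[0,0,1.044],[-0.4175,-0.378,0.061],-0.1],[[0,0,1.044],[-0.4175,-0.378,0.061],-0.1],[[0,0,1.044],[-0.4175,-0.378,0.061],-0.1],[[0,0,1.044],[-0.4175,-0.378,0.061],-0.1],[[0,0,1.044],[-0.4175,-0.378,0.061],-0.1],[[0,0,1.044],[-0.4175,-0.378,0.061],-0.1],[[0,0,1.044],[-0.4175,-0.378,0.061],-0.1],[[0,0,1.044],[-0.4175,-0.378,0.061],-0.1],[[0,0,1.044],[-0.4175,-0.378,0.061],-0.1],[[0,0,1.044],[-0.4175,-0.378,0.061],-0.1],[[0,0,1.044],[-0.4175,-0.378,0.061],-0.1],[[0,0,1.044],[-0.4175,-0.378,0.061],-0.1]], force=40)

```text
time: 1.65
eef_pos: [0.4878, 0.1543, 0.1698]
tcp_rot: [0.627, 0.779, -0.001, -0.0]
contact_force: [0.4, -0.6, 0.3]
opening: 0.45
```

```bash
python3 - <<'E'
from h import *
import pickle
s=get_state();c=read_camera("wrist");save(c,"wrist1.png");pickle.dump((c,s),open("wrist1.pkl","wb"))
print(s["time"],s["eef_pos"],s["opening"],s["qpos"].round(3));plan((.4885,.153,.17),12.2,s)
for n,X in dict(openL=(.482,.186,.064),openR=(.495,.121,.064),barL=(.5,.398,.064),barR=(.516,.331,.064)).items(): print(n,proj(c,X,s).round(1))
E
```

```text
1.65 [0.48777174 0.15434403 0.16981418] 0.4499251992074434 [ 1.090e-01 -1.400e-02  2.028e+00 -1.000e-03  1.129e+00 -1.060e-01]
turn [-0.0014  0.0011  0.002 ] shift [-0.0015  0.0004 -0.0002]
openL [257.3 162.9]
openR [255.9 233.3]
barL [ 358.3 -160.2]
barR [347.9 -25.2]
```

View pics/wrist1.png

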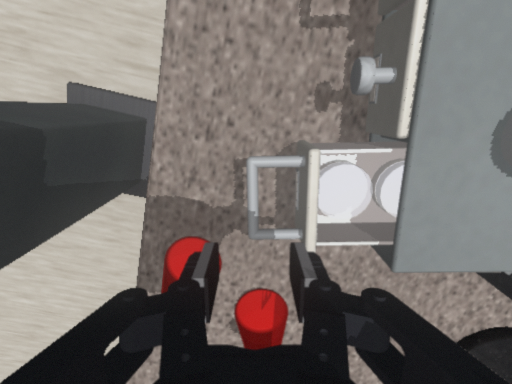

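```bash
python3 - <<'E'
from h import *
import pickle
t,_=pickle.load(open("top0.pkl","rb"));sc,_=pickle.load(open("scene0.pkl","rb"));c,s=pickle.load(open("wrist1.pkl","rb"))
for a,b,w in [((220,202.3),(220.9,186.2),(253,162)),((245.3,197),(243.3,194.7),(253,234))]:
    print(tri(ray(t,a),ray(sc,b),ray(c,w,s)),onz(c,w,.064,s),tri(ray(t,a),ray(c,w,s)))
ex=np.array([.978,.21,0])
plan(np.array([.4875,.153,.045]),12.2)
print(proj(c,s["eef_pos"],s))
E
```

```text
(array([0.48039021, 0.18567934, 0.06667706]), [np.float64(0.0013829950798304248), np.float64(0.0012014719077546772), np.float64(0.0024213197361116746)]) [0.47817766 0.18601134 0.064     ] (array([0.47970291, 0.1862056 , 0.06941747]), [np.float64(0.0018417545039277681), np.float64(0.0018417545039277488)])
(array([0.49357862, 0.12131462, 0.06975048]), [np.float64(0.0008283080035065562), np.float64(0.0010071979382001576), np.float64(0.0017984092709656177)]) [0.49249321 0.1197645  0.064     ] (array([0.49339791, 0.1210153 , 0.06736657]), [np.float64(0.0012110892471229144), np.float64(0.0012110892471228392)])
turn [-0.0011  0.0012  0.0024] shift [-0.0012 -0.0005  0.1249]
[256.75829479 255.17040629]
```

>>> arm_command(steps=[[[0,0,0.002],[-0.001,-0.0015,0.06],-0.1],[[0,0,0.002],[-0.001,-0.0015,0.1],-0.1],[[0,0,0.002],[-0.001,-0.0015,0.127],-0.1],[[0,0,0.002],[-0.001,-0.0015,0.127],-0.1],[[0,0,0.002],[-0.001,-0.0015,0.127],-1],[[0,0,0.002],[-0.001,-0.0015,0.127],-1],[[0,0,0.002],[-0.001,-0.0015,0.127],-1],[[0,0,0.002],[-0.001,-0.0015,0.127],-1]], force=40)

```text
time: 2.7
eef_pos: [0.4876, 0.1536, 0.0447]
tcp_rot: [0.628, 0.778, 0.0, 0.001]
contact_force: [-2.9, 2.7, 6.2]
opening: 0.098
```

```bash
python3 - <<'E'
from h import *
s=get_state();c=read_camera("wrist");save(c,"wrist2.png");print(s["eef_pos"],R.from_quat(s["tcp_rot"]).as_matrix().round(3))
E
```

```text
[0.4875623  0.15362729 0.04472218] [[-0.212  0.977  0.002]
 [ 0.977  0.212 -0.   ]
 [-0.001  0.002 -1.   ]]
```

View pics/wrist2.png

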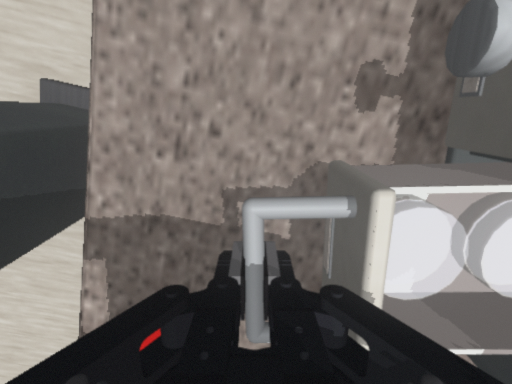

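The wrist view shows the open drawer's bar, at about (255,270), between the pads. An opening of 0.098 fits a 10 mm bar. Next I push along tool +y.

>>> arm_command(steps=[[[0,0,0],[0,0.012,0],-1],[[0,0,0],[0,0.024,0],-1],[[0,0,0],[0,0.036,0],-1],[[0,0,0],[0,0.046,0],-1],[[0,0,0],[0,0.054,0],-1],[[0,0,0],[0,0.058,0],-1],[[0,0,0],[0,0.058,0],-1]])

```text
time: 3.62
eef_pos: [0.5454, 0.1673, 0.0448]
tcp_rot: [0.628, 0.778, 0.002, 0.0]
contact_force: [-1.6, 5.5, 0.9]
opening: 0.1
```

>>> arm_command(steps=[[[0,0,0],[0,0.002,0],-1],[[0,0,0],[0,0.004,0],-1],[[0,0,0],[0,0.006,0],-1],[[0,0,0],[0,0.006,0],-1]])

```text
time: 4.12
eef_pos: [0.5516, 0.1688, 0.0448]
tcp_rot: [0.628, 0.778, 0.002, 0.001]
contact_force: [-1.5, 4.3, 0.9]
opening: 0.099
```

```bash
python3 - <<'E'
from h import *
s=get_state();c=read_camera("wrist");save(c,"wrist3.png");print(s["eef_pos"],s["contact_force"])
c=read_camera("top");cv2.imwrite("pics/top3.png",cv2.resize(c["frame"][90:250,100:360,::-1],None,fx=3,fy=3,interpolation=cv2.INTER_CUBIC))
E
```

```text
[0.55162438 0.16883131 0.04479571] [-1.46838077  4.26739317  0.93624631]
```

View pics/wrist3.png

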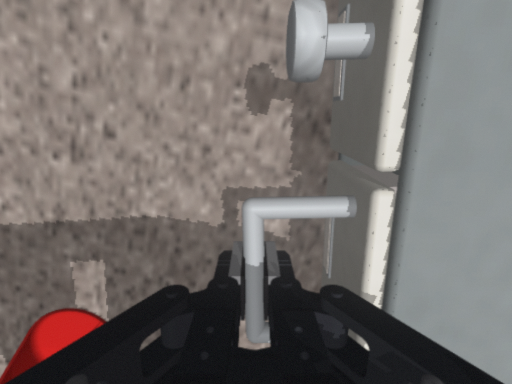

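View pics/top3.png

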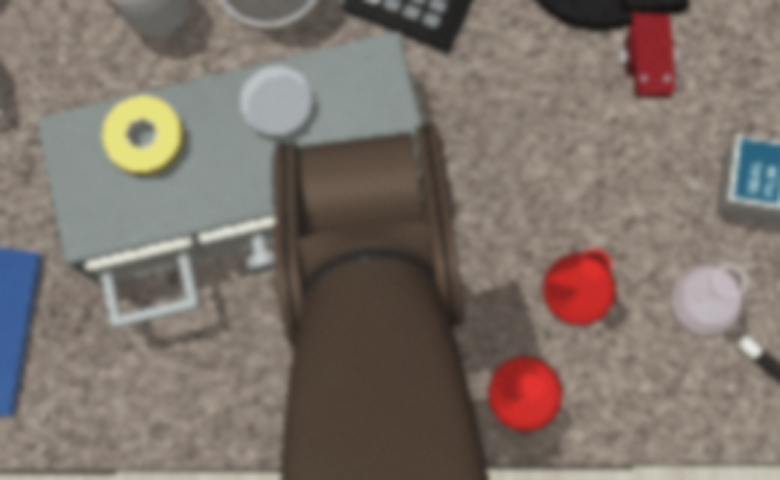

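>>> arm_command(steps=[[[0,0,0],[0,0.002,0],-1],[[0,0,0],[0,0.004,0],-1],[[0,0,0],[0,0.006,0],-1],[[0,0,0],[0,0.006,0],-1]])

```text
time: 4.72
eef_pos: [0.5518, 0.1689, 0.0447]
tcp_rot: [0.628, 0.779, -0.004, -0.005]
contact_force: [-18.5, -1.5, 15.8]
opening: 0.099
```

>>> arm_command(steps=[[[0,0,0],[0,0.001,0],-1],[[0,0,0],[0,0.001,0],-0.1],[[0,0,0],[0,0.001,0],-0.1],[[0,0,0],[0,0.001,0],-0.1],[[0,0,0],[0,0.001,-0.04],-0.1],[[0,0,0],[0,0.001,-0.09],-0.1],[[0,0,0],[0,0.001,-0.14],-0.1],[[0,0,0],[0,0.001,-0.14],-0.1]])

```text
time: 5.72
eef_pos: [0.5581, 0.1695, 0.1908]
tcp_rot: [0.628, 0.778, -0.0, -0.0]
contact_force: [-0.4, 0.4, -0.5]
opening: 0.446
```

```bash
python3 - <<'E'
from h import *
s=get_state();c=read_camera("wrist");save(c,"wrist4.png");print(s["eef_pos"],s["contact_force"],s["time"])
plan((.506,.3635,.17),12.2)
E
```

```text
[0.55813591 0.16951248 0.19076435] [-0.39127368  0.43519554 -0.47257336] 5.725
turn [-0.0068 -0.0009  0.0007] shift [ 0.2004 -0.0078  0.0178]
```

View pics/wrist4.png

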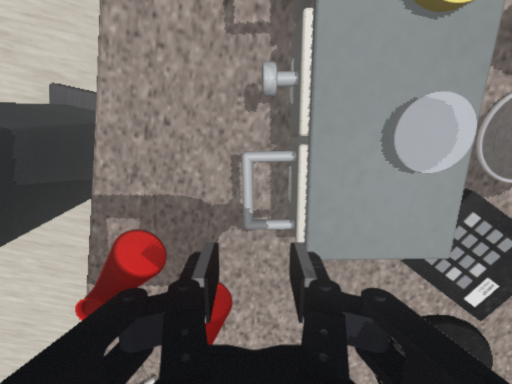

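Both front faces lie on one line (columns about 308 to 299), so the pushed drawer is flush. Next I go over the other bar pull.

>>> arm_command(steps=[[[-0.007,-0.001,0],[0.06,-0.001,0.018],-0.1],[[-0.007,-0.001,0],[0.12,-0.003,0.018],-0.1],[[-0.007,-0.001,0],[0.17,-0.005,0.018],-0.1],[[-0.007,-0.001,0],[0.2,-0.005,0.018],-0.1],[[-0.007,-0.001,0],[0.2,-0.005,0.018],-0.1],[[-0.007,-0.001,0],[0.2,-0.005,0.018],-0.1]])

```text
time: 6.52
eef_pos: [0.5084, 0.3627, 0.1681]
tcp_rot: [0.628, 0.778, -0.001, -0.0]
contact_force: [0.2, 0.0, 0.3]
opening: 0.449
```

```bash
python3 - <<'E'
from h import *
import pickle
s=get_state();c=read_camera("wrist");save(c,"wrist5.png");pickle.dump((c,s),open("wrist5.pkl","wb"));print(s["eef_pos"],s["contact_force"],s["time"])
c=read_camera("top");cv2.imwrite("pics/top5.png",cv2.resize(c["frame"][90:250,100:360,::-1],None,fx=3,fy=3,interpolation=cv2.INTER_CUBIC))
E
```

```text
[0.50838857 0.36272841 0.1680768 ] [0.24656779 0.03140368 0.28823103] 6.525
```

View pics/wrist5.png

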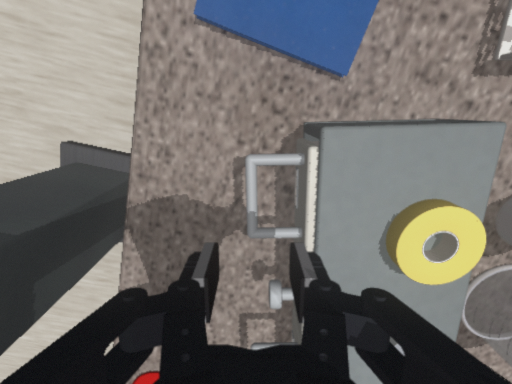

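View pics/top5.png

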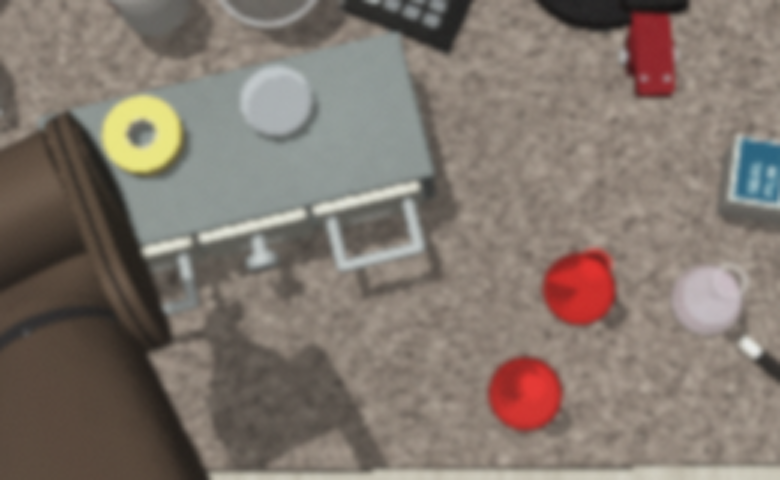

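The bar of the drawer to open runs from (252,160) to (252,234), centred like the first one was. The knob is lower down at (278,294), clear of the fingers. In the top view all three fronts line up.

>>> arm_command(steps=[[[0,0,0],[0,-0.0005,0.05],-0.1],[[0,0,0],[0,-0.0005,0.09],-0.1],[[0,0,0],[0,-0.0005,0.124],-0.1],[[0,0,0],[0,-0.0005,0.124],-0.1],[[0,0,0],[0,-0.0005,0.124],-1],[[0,0,0],[0,-0.0005,0.124],-1],[[0,0,0],[0,-0.0005,0.124],-1],[[0,0,0],[0,-0.0005,0.124],-1]], force=40)

```text
time: 7.62
eef_pos: [0.5061, 0.3613, 0.0464]
tcp_rot: [0.628, 0.778, -0.004, -0.001]
contact_force: [-8.0, -4.1, 5.5]
opening: 0.098
```

```bash
python3 - <<'E'
from h import *
s=get_state();print(s["eef_pos"],s["contact_force"],R.from_quat(s["tcp_rot"]).as_matrix().round(3)[:,1])
E
```

```text
[0.50614066 0.36133291 0.04644199] [-8.00199391 -4.13552599  5.49294114] [ 0.977  0.212 -0.008]
```

Gripped; I pull a little first to check that it is free.

>>> arm_command(steps=[[[-0.006,0,0],[0,-0.006,0],-1],[[-0.006,0,0],[0,-0.014,0],-1],[[-0.006,0,0],[0,-0.02,0],-1],[[-0.006,0,0],[0,-0.02,0],-1]])

```text
time: 8.12
eef_pos: [0.4856, 0.3565, 0.0465]
tcp_rot: [0.628, 0.779, -0.003, 0.0]
contact_force: [-0.5, -2.6, -4.7]
opening: 0.1
```

>>> arm_command(steps=[[[0,0,0],[0,-0.012,0.001],-1],[[0,0,0],[0,-0.024,0.001],-1],[[0,0,0],[0,-0.036,0.001],-1],[[0,0,0],[0,-0.048,0.001],-1],[[0,0,0],[0,-0.06,0.001],-1],[[0,0,0],[0,-0.068,0.001],-1],[[0,0,0],[0,-0.072,0.001],-1],[[0,0,0],[0,-0.072,0.001],-1]])

```text
time: 9.12
eef_pos: [0.4146, 0.3397, 0.0465]
tcp_rot: [0.627, 0.779, -0.004, 0.001]
contact_force: [2.1, -7.9, -0.3]
opening: 0.1
```

>>> arm_command(steps=[[[0,0,0],[0,-0.003,0],-1],[[0,0,0],[0,-0.006,0],-1],[[0,0,0],[0,-0.009,0],-1],[[0,0,0],[0,-0.011,0],-1],[[0,0,0],[0,-0.011,0],-1]])

```text
time: 9.75
eef_pos: [0.4088, 0.3383, 0.0466]
tcp_rot: [0.627, 0.779, 0.002, 0.005]
contact_force: [18.5, 1.1, -18.5]
opening: 0.1
```

Travel is 0.100 m and the force has risen to 18.5 N, so it is at its stop. I release and lift.

>>> arm_command(steps=[[[0,0,0],[0,-0.001,0],-1],[[0,0,0],[0,-0.001,0],-0.1],[[0,0,0],[0,-0.001,0],-0.1],[[0,0,0],[0,-0.001,0],-0.1],[[0,0,0],[0,-0.001,-0.04],-0.1],[[0,0,0],[0,-0.001,-0.09],-0.1],[[0,0,0],[0,-0.001,-0.15],-0.1],[[0,0,0],[0,-0.001,-0.15],-0.1]])

```text
time: 10.75
eef_pos: [0.4091, 0.3407, 0.2038]
tcp_rot: [0.627, 0.779, 0.008, 0.007]
contact_force: [0.1, -0.5, -1.4]
opening: 0.455
```

```bash
python3 - <<'E'
from h import *
s=get_state();c=read_camera("wrist");save(c,"wrist6.png");print(s["eef_pos"],s["contact_force"],s["time"])
for n in ["scene"]:
    c=read_camera(n);cv2.imwrite("pics/scene6.png",cv2.resize(c["frame"][95:275,160:360,::-1],None,fx=3.3,fy=3.3,interpolation=cv2.INTER_CUBIC))
E
```

```text
[0.40914236 0.34065231 0.20377359] [ 0.12582827 -0.51044121 -1.40265233] 10.75
```

View pics/wrist6.png

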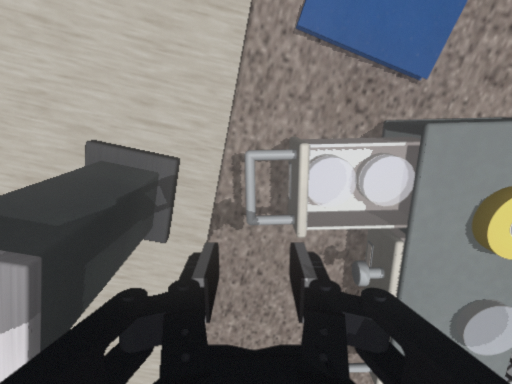

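View pics/scene6.png

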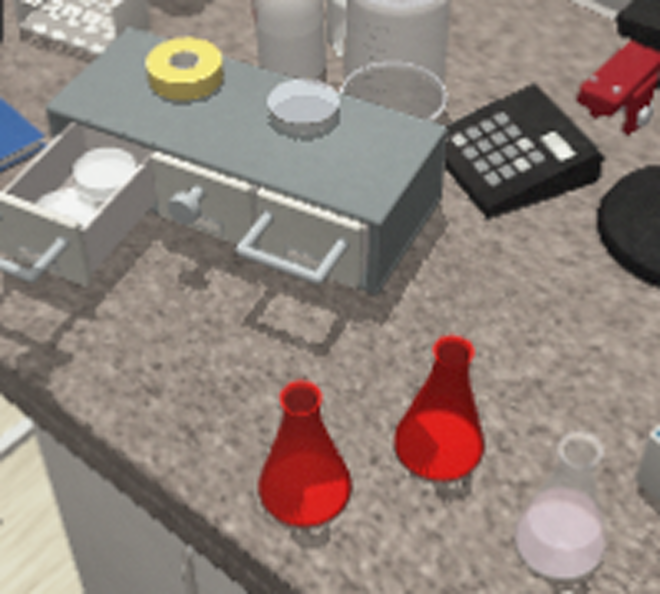

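```bash
python3 - <<'E'
from h import *
import pickle
s=get_state();c=read_camera("wrist");c5,s5=pickle.load(open("wrist5.pkl","rb"))
a=np.mean([onz(c,p,.064,s) for p in [(251,154),(252,220)]],0);b=np.mean([onz(c5,p,.064,s5) for p in [(252,160),(252,234)]],0)
print(a,b,(b-a)@[.977,.212,0]);print(sign_off())
E
```

```text
[0.40339264 0.33986786 0.064     ] [0.5047057  0.36241602 0.064     ] 0.10376305962439547
the job is handed in; nothing more can be done
None
```

I pushed the open drawer (robot's right) home, then pulled the other bar-pull drawer (robot's left) out to its stop. I let go of it, lifted clear and signed off at about 11 s, well under the 48 s limit.

- **Open drawer:** it went in about 66 mm, then stopped hard at about 18 N. Its front lines up with the knob drawer's in the wrist, top and scene views.
- **Bar drawer:** it slid freely, so the interlock had released. The arm's travel was 100 mm when it stopped hard at about 18 N. A check from the wrist camera before and after gave 104 mm, which is within image and calibration error.
- **Knob drawer and flasks:** in the last scene view the knob drawer is shut, and the clear flask and both red look-alikes stand where they started.
- **Robot:** it is clear of everything, with a contact force of about 1 N.
- **Small disagreement:** the bar height measured from the cameras came out at 67–70 mm instead of the stated 64 mm. Both grasps still closed properly on the bar.

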